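Lift the hot lid off the parts-cleaning pot with the lid lifter

ROBOT

A 6-joint arm with a two-finger parallel gripper is mounted at the origin on the work surface. World frame = base frame: x ahead of the robot, y to its left, z up, the work surface at z = 0. Lengths are in m, angles in degrees, forces in N, time in s.
With the tool pointing down it reaches from about 0.25 to 0.725 m from the base axis. Payload 9.7 kg.
Tool frame: the origin (TCP) lies on the centre line of the jaws, within the pads' length; the fingertips stand 25 mm ahead of it and the grasp point (between the pads) lies 6 mm ahead of it (ctrl.tip_reach is the distance from the TCP to the fingertips, in m); z points along the fingers, y is the line along which they close (so a half turn about z gives the same grasp; the last joint's range is limited). The gripper opens to 85 mm and grips with 20 to 120 N. Pads are 22 mm wide; open, the fingers measure 114 mm over their backs; the gripper's body (76 mm by 85 mm) begins 54 mm behind the grasp point. The pads swing forward as they close: fully open they stand 13 mm farther back than shut.
Start: joints at [-68.354, 4.979, 10.078, 95.1, 0, 90], TCP at [0.203, -0.511, 0.23] pointing down, gripper open.
Joint ranges: [-179.16, 179.16], [-48.56, 103.87], [-65.8, 70.77], [-126.05, 130.52], [-82.76, 87.17], [-180, 180]. Speed limits (degrees/s): [127.2, 127.2, 147.25, 180, 180, 180].

INTERFACE

Orientations are given as [roll, pitch, yaw] about the fixed x, y, z axes, in that order (R = Rz(yaw) Ry(pitch) Rx(roll)).
In Python, from bench import ctrl gives the robot as it stands.
- The arm moves only by the tool jog_arm, never from a script. Its argument "plan" is a list of rows, each an object with "offset": the shift along the tool's x, y, z in cm, a list of three; "spin": the turn about the tool's z in rad. A call has 1 to 5 rows; each row shifts and turns the commanded pose from where the row before left it, along the tool's axes as they then stand; what a row does not reach is not made up. A row lasts 1/10 s, in which the tool goes at most 50 mm and 8.59 degrees, less where a joint would pass 70% of its speed; a pose out of reach is approached as far as the arm can. A call with a gripper value outside its range is refused whole. "jaw" is the finger opening in cm, from 0 to 8.54, set as the call begins (left out, the last holds). The fingers move at their own pace and stop on an object; "squeeze" is the grip in N (left out, the last holds). Time passes only in rows, so rows that do not move let the fingers close. It gives the time, the measured TCP pose, the force, the opening and the grip force at its end, in the units of the state.
- ctrl.sense(): the state, without advancing time (a new reading comes with each control period).
- ctrl.capture(name): name is "scene" or "top"; returns a dict with "image" (400x640x3 uint8, red, green, blue), "fx", "fy", "cx", "cy" (pixels), "dist_coeffs" ([k1, k2, p1, p2, k3] as OpenCV has them; the pictures are not rectified), "R" (3x3) and "t" (3): a world point X has camera coordinates R X + t. Camera axes: x right, y down, z forward; pixel columns grow to the right and rows downward; lengths in m; the calibration is good to about 2 mm. A picture is of the moment at which its call begins. There is no depth.
- ctrl.finish_job(): hands the job in; it is judged then, once.
The state is a dict: "t": time; "joints": joint angles; "qvel": joint speeds; "joint_torque": joint torques, N m; "ee_pos": TCP position; "orientation": TCP orientation; "wrist_force": force on the tool from outside, world axes, zero at the start; "moment": the same for the moment, N m; "grip_width": finger opening in m; "gripper_force": force on a finger pad.
Only numpy, scipy, OpenCV 4.12 (cv2) and the standard library are available. Lean on these libraries where they do the work, as an engineer would, in place of code of your own. Each camera call takes 0.05 s, during which the arm holds its last target. There are 200 camera calls.

TASK

The lid of the heated parts-cleaning pot is hot: take the wooden-handled lid lifter from its stand, hook it under the lid's loop handle and lift the lid off, keeping it level and never touching it with the robot itself. Lower it gently, without dropping it, to lie flat in the middle of the round wooden board, then unhook the lifter and hang it back in its stand with nothing left moving. Leave the wagon, the jar and the brush where they are.

Things in the scene. Friction and masses are not known exactly. Their poses are not given: they have to be found in the camera images.
- lifter: Lid lifter, 0.22 kg, upright in its stand. Origin: centre of its light wooden cross handle, a bar 120 (own y) x 22 (x) x 24 (z) mm; grip it across x at mid-length, from above. z up. Below it an 8 mm round steel shank runs straight down to z=-34, then cranks back to x=-16 and splits into two hooks (see lifter_hook) that open to +x. Near enough balanced under the handle.
- lifter_hook (a point): Seat for the loop bar, midway between the lifter's two hooks: 106 mm straight below the handle's centre; lifter's axes. Two hooks of 8 mm round bar at y=-14 and +14 mm from here: backs at x=-16; flat bottoms x=-5 to 5, top at z=0, underside z=-8; then rising 45 deg to tips that end at x=20, top z=11. A crosspiece joins the backs, its underside at z=50.
- lid: Round steel lid, 0.2 to 0.4 kg, 148 mm across, loose on the pot. Origin: centre of the underside of its 5 mm thick flange, which lies on the pot rim; z up. A plug 120 mm wide reaches 8 mm below the origin (so on a flat surface the origin is 8 mm up). Its black loop handle stands across the middle in the lid's y-z plane (see lid_loop). Balance point on the axis, near the flange.
- lid_loop (a point): Middle of the underside of the loop handle's top bar, 46 mm above the lid's origin; lid's axes. 8 mm round bar; top bar straight and level from y=-30 to 30 mm, uprights at y=-38 and 38. The opening below is 41 mm high down to the lid and 60 mm wide at the top; hooks go through it along the lid's x, from either side.
- pot_rim (a point): Centre of the rim of the fixed grey metal pot, 102 mm above the table, 140 mm across outside, 132 inside, on a round hotplate (164 mm across, 30 high) with a small black knob. Two small side handles reach 92 mm from the axis along the pot's y, 68 to 89 mm above the table.
- board_top (a point): Centre of the top face of the fixed round wooden board, 180 mm across, 16 mm thick, lying on the table: where the lid goes.
- board: The same round wooden board; origin at the centre of its underside.
- stand_seat (a point): Where the handle's centre lies when the lifter hangs in its stand, 132 mm above the table; stand's axes. The handle lies along y across two upright cheeks at y=-45 and 45 mm (8 thick, 50 wide in x, bearing 120 mm above the table), in shallow cradles that flare from about 32 mm wide at the bottom to 45 at the lips. The hooks hang between the cheeks. Either way round will do.
- stand: The same dark steel stand, fixed, base plate 100 (x) x 130 (y) x 8 mm, 133 mm high; origin at the centre of its underside. At the start the lifter's axes are those of the stand.
- wagon: Bystander: model goods wagon 100 x 34 x 42 mm, loose. Origin at the centre of its underside.
- jar_mid (a point): Bystander: closed jar 60 mm across, 75 mm high, loose; point at half its height.
- brush: Bystander: small brush about 160 mm long, lying loose, handle to its own -x.
Not all that is in view belongs to the job. Leave any blue or green look-alike of the lifter alone. Leave any orange look-alike of the part that bears pot_rim alone.

How it is judged:
By the outcome, as a careful person would: the job done as asked, in the order asked, and still so for the second after the job is handed in, with the robot touching nothing.
It also fails if it takes over 72 s, if anything falls off the work surface, if the arm or the gripper's body presses on something with over 40 N, if the wrist force passes 120 N, or if a joint passes its speed limit or range.

## Working session

There is one attempt and no reset: what is moved stays moved. The work goes in short steps, Python scripts to look and compute and a tool call to move; the robot and the scene stay as the last step left them, time stands still between calls to the robot, and variables do not carry over. Pictures are saved under pics/ and viewed, at most 10 in all, crops included, and the job is handed in when it is done.

Besides the shell and the picture viewer there is one more tool, called after "Request:" in YAML: its name, and indented under it one key for each argument. jog_arm: Moves the arm, as the interface text tells. Its arguments: {"type":"object","properties":{"plan":{"type":"array"},"jaw":{"type":"number"},"squeeze":{"type":"number"}},"required":["plan"]}

```bash
mkdir -p pics
cat > h.py <<'E'
import numpy as np, cv2, pickle
from bench import ctrl
def cap(n,f):
    c=ctrl.capture(n); cv2.imwrite(f'pics/{f}.png',c['image'][:,:,::-1]); pickle.dump(c,open(f'pics/{f}.pkl','wb')); return c
def load(f): return pickle.load(open(f'pics/{f}.pkl','rb'))
def K(c): return np.array([[c['fx'],0,c['cx']],[0,c['fy'],c['cy']],[0,0,1.]])
def ray(c,uv):
    p=cv2.undistortPoints(np.array(uv,float).reshape(-1,1,2),K(c),np.array(c['dist_coeffs'],float)).reshape(-1,2)
    R=np.array(c['R']);t=np.array(c['t']); return -R.T@t,(R.T@np.c_[p,np.ones(len(p))].T).T
def onz(c,uv,z):
    o,d=ray(c,uv); return o+d*((z-o[2])/d[:,2])[:,None]
def proj(c,X):
    return cv2.projectPoints(np.array(X,float).reshape(-1,3),cv2.Rodrigues(np.array(c['R'],float))[0],np.array(c['t'],float),K(c),np.array(c['dist_coeffs'],float))[0].reshape(-1,2)
E
python3 - <<'E'
from h import *
a=cap('scene','s0');b=cap('top','t0')
for c in(a,b): print(-np.array(c['R']).T@np.array(c['t']),c['fx'],np.array(c['R'])[2])
print(ctrl.sense())
E
```

```text
[ 1.1891867  -0.27916492  1.06523616] 393.43219687139214 [-0.56291773  0.266862   -0.78224568]
[0.36903065 0.02435676 1.1693801 ] 382.8925539420193 [ 0.1276341   0.02494576 -0.99150756]
{'t': 0.1, 'joints': array([-6.83544968e+01,  5.00748035e+00,  1.00410535e+01,  9.50987916e+01,
       -7.13788940e-04,  9.00023012e+01]), 'qvel': array([-0.04371795, -0.09664972,  0.06297452,  0.03708817,  0.01605415,
       -0.01978062]), 'joint_torque': array([-2.77122826e-04, -5.21558905e+01,  4.65654194e+01,  1.59019930e-02,
        7.18663682e-05, -9.13493579e-06]), 'ee_pos': array([ 0.20280116, -0.51104082,  0.2289769 ]), 'orientation': array([-1.79934782e+02,  7.16407926e-04,  2.16432027e+01]), 'wrist_force': array([-0.90523576,  0.16993149, -0.05506387]), 'moment': array([0.01056967, 0.01877357, 0.01910513]), 'gripper_force': 0.0, 'grip_width': 0.08567750426492277}
```

View pics/t0.png

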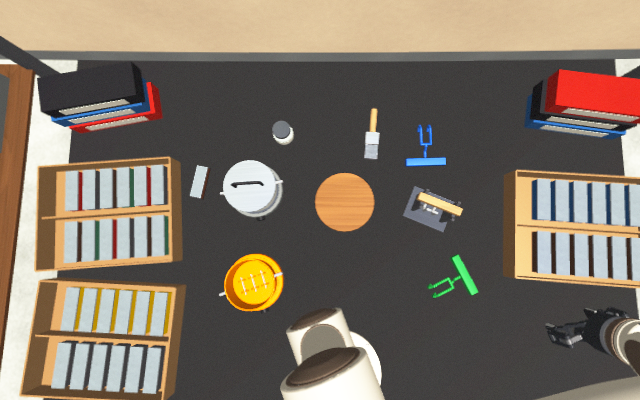

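View pics/s0.png

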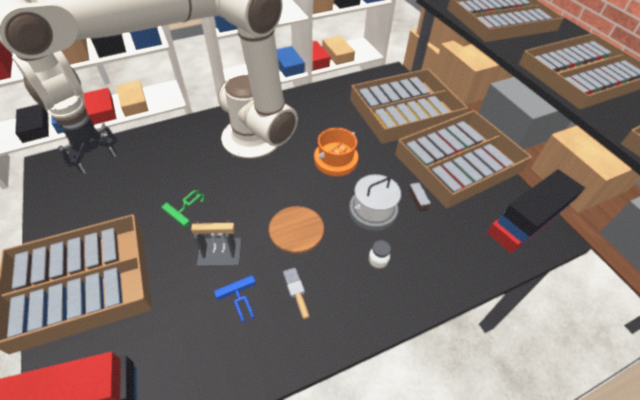

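The top view shows the lid at about (251,187), the board at (345,202) and the lifter handle in its stand at (440,203). The blue and green look-alikes are at (426,145) and (455,275). Next I measure these with masks.

Run:
```python
from h import *
def comps(c,box,lo,hi,name,z,amin=30):
    x0,y0,x1,y1=box; im=c['image'][y0:y1,x0:x1]; h=cv2.cvtColor(im,cv2.COLOR_RGB2HSV)
    m=cv2.inRange(h,np.array(lo),np.array(hi)); cs,_=cv2.findContours(m,cv2.RETR_EXTERNAL,cv2.CHAIN_APPROX_NONE)
    for k in cs:
        if cv2.contourArea(k)<amin: continue
        p=k.reshape(-1,2)+[x0,y0]; w=onz(c,p,z)[:,:2].astype(np.float32)
        (cx,cy),s,a=cv2.minAreaRect(w); (ex,ey),r=cv2.minEnclosingCircle(w)
        b=cv2.boxPoints(((cx,cy),s,a)); e=b[1]-b[0],b[2]-b[1]; e=max(e,key=np.linalg.norm)
        print(name,'area',cv2.contourArea(k),'px',p.mean(0).round(1),'rect',np.round((cx,cy),4),np.round(s,4),'long-dir',round(float(np.degrees(np.arctan2(e[1],e[0]))),1),'circ',np.round((ex,ey,r),4))
t=load('t0');s=load('s0')
comps(t,(310,165,380,240),(5,80,60),(25,255,255),'board T',.016)
comps(s,(260,200,335,255),(5,80,60),(25,255,255),'board S',.016)
comps(t,(395,175,475,240),(10,60,120),(30,255,255),'handle T',.144)
comps(s,(185,218,245,240),(10,60,100),(30,255,255),'handle S',.144)
comps(t,(222,165,272,200),(0,0,0),(180,255,70),'loop T',.156,15)
comps(t,(215,150,290,225),(0,0,185),(180,40,255),'lid T',.107)
big=np.hstack([cv2.resize(x,None,fx=4,fy=4,interpolation=cv2.INTER_CUBIC) for x in (t['image'][150:225,210:300],t['image'][170:245,395:485])])
big2=np.hstack([cv2.resize(x,None,fx=4,fy=4,interpolation=cv2.INTER_CUBIC) for x in (s['image'][165:235,335:425],s['image'][205:275,175:265])])
cv2.imwrite('pics/c0.png',np.vstack([big,big2])[:,:,::-1])
```

```text
board T area 2736.5 px [344.2 201.8] rect [ 0.4941 -0.0112] [0.1798 0.1785] long-dir 45.7 circ [ 0.4945 -0.0108  0.0913]
board S area 2043.0 px [296.  229.1] rect [ 0.4998 -0.0154] [0.1826 0.1862] long-dir -23.6 circ [ 0.4988 -0.0163  0.095 ]
handle T area 374.5 px [439.7 203.7] rect [ 0.4764 -0.2605] [0.1209 0.0247] long-dir 68.0 circ [ 0.4756 -0.2604  0.0608]
handle S area 425.5 px [212.7 227.6] rect [ 0.4848 -0.2654] [0.1256 0.0384] long-dir 66.4 circ [ 0.4878 -0.2674  0.0642]
loop T area 61.0 px [224.1 173.5] rect [0.5515 0.3206] [0.0249 0.0626] long-dir -23.1 circ [0.5471 0.3102 0.0314]
lid T area 2447.5 px [251.3 187.8] rect [0.5212 0.2511] [0.1676 0.1467] long-dir 56.7 circ [0.5228 0.2537 0.0887]
```

View pics/c0.png

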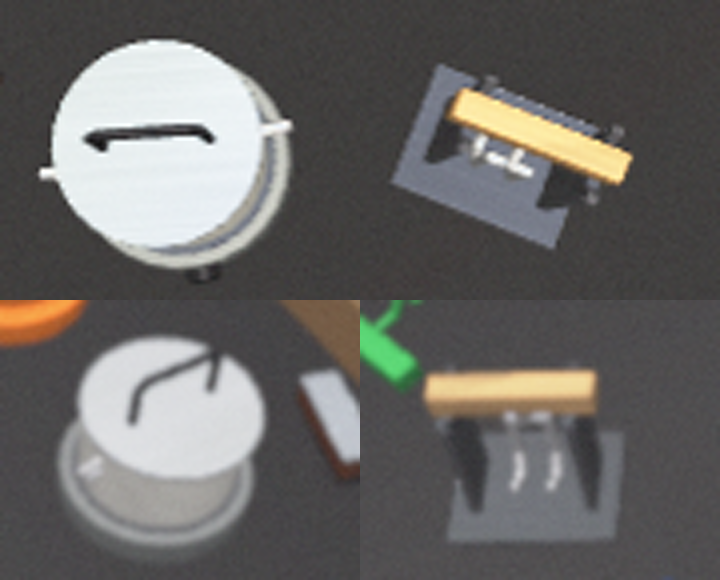

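The crops show the loop bar at about x 234–262, y 183 in the top view, and the handle lying about 68° to world x. I still need the hook opening side, so I'll project both hypotheses.

Run:
```python
from h import *
t=load('t0');s=load('s0')
def circ(c,box,z,lo):
    x0,y0,x1,y1=box;h=cv2.cvtColor(c['image'][y0:y1,x0:x1],cv2.COLOR_RGB2HSV)
    m=cv2.inRange(h,(0,0,lo),(180,60,255)); m=cv2.morphologyEx(m,cv2.MORPH_CLOSE,np.ones((7,7)));m=cv2.morphologyEx(m,cv2.MORPH_OPEN,cv2.getStructuringElement(2,(15,15)))
    k=max(cv2.findContours(m,0,1)[0],key=cv2.contourArea); w=onz(c,cv2.convexHull(k).reshape(-1,2)+[x0,y0],z)[:,:2].astype(np.float32)
    print('lid',lo,cv2.minEnclosingCircle(w),cv2.fitEllipse(w))
for lo in (200,215,225): circ(t,(215,150,290,225),.107,lo)
for lo in (200,210): circ(s,(345,165,410,225),.107,lo)
g=cv2.cvtColor(t['image'],cv2.COLOR_RGB2GRAY)
m=np.zeros_like(g);m[178:190,229:266]=(g[178:190,229:266]<100);k=cv2.findContours(m,0,1)[0]
ys,xs=np.nonzero(m);w=onz(t,np.c_[xs,ys],.156)[:,:2]
d=cv2.fitLine(w.astype(np.float32),cv2.DIST_HUBER,0,.01,.01).ravel();print('loop',w.mean(0),d,np.degrees(np.arctan2(d[1],d[0])),xs.min(),xs.max())
# upper loop edge
top=[(x,ys[xs==x].min()) for x in range(236,260) if (xs==x).any()]
w=onz(t,top,.156)[:,:2];d=np.polyfit(w[:,1],w[:,0],1);print('top edge x=a*y+b',d)
# hook hypotheses
o=np.array([.4764,-.2605,.132])
for th in(-22,158):
    a=np.radians(th);R=np.array([[np.cos(a),-np.sin(a),0],[np.sin(a),np.cos(a),0],[0,0,1]])
    for n,P in(('cross',[-16,0,-50]),('backbot',[-16,14,-104]),('backbot',[-16,-14,-104]),('tip',[20,14,-97]),('tip',[20,-14,-97])):
        X=o+R@(np.array(P)/1000); u=proj(t,X)[0];v=proj(s,X)[0]; print(th,n,'cropT',((u-[395,170])*4+[360,0]).round(),'cropS',((v-[175,205])*4+[360,300]).round())
```

```text
lid 200 ((0.5217423439025879, 0.2516302168369293), 0.08337568491697311) ((0.5221021175384521, 0.252028226852417), (0.14733637869358063, 0.16844545304775238), 144.6911163330078)
lid 215 ((0.527031660079956, 0.26090648770332336), 0.07390569895505905) ((0.5274525880813599, 0.2604513168334961), (0.1449059098958969, 0.1463027000427246), 0.717322051525116)
lid 225 ((0.5280959010124207, 0.2614835202693939), 0.07363258302211761) ((0.5275522470474243, 0.26056838035583496), (0.14421693980693817, 0.1456175148487091), 32.93812942504883)
lid 200 ((0.5314041376113892, 0.2538425922393799), 0.07404513657093048) ((0.5303381681442261, 0.2550351619720459), (0.140299454331398, 0.14512930810451508), 173.47607421875)
lid 210 ((0.5310333967208862, 0.2566612958908081), 0.07054685801267624) ((0.5308495163917542, 0.2563351094722748), (0.13667701184749603, 0.14093108475208282), 146.40208435058594)
loop [0.52608485 0.25671117] [ 0.07823721 -0.9969348   0.52608484  0.25671118] -85.51275 231 262
top edge x=a*y+b [-0.07282678  0.54787653]
-22 cross cropT [505. 165.] cropS [530. 409.]
-22 backbot cropT [468. 163.] cropS [560. 448.]
-22 backbot cropT [504. 178.] cropS [524. 449.]
-22 tip cropT [488. 118.] cropS [554. 483.]
-22 tip cropT [524. 132.] cropS [517. 484.]
158 cross cropT [521. 123.] cropS [525. 445.]
158 backbot cropT [520. 138.] cropS [520. 484.]
158 backbot cropT [484. 124.] cropS [556. 483.]
158 tip cropT [505. 182.] cropS [523. 440.]
158 tip cropT [469. 168.] cropS [559. 439.]
```

The hooks open along −22° in world (matches both views). First I turn the gripper to yaw 68°.

Request:
jog_arm:
  plan:
    - {"offset": [0, 0, 0], "spin": -0.14}
    - {"offset": [0, 0, 0], "spin": -0.14}
    - {"offset": [0, 0, 0], "spin": -0.14}
    - {"offset": [0, 0, 0], "spin": -0.14}
    - {"offset": [0, 0, 0], "spin": -0.14}
  jaw: 8.5

```text
t: 0.6
ee_pos: [0.2028, -0.5111, 0.2291]
orientation: [-180.0, -0.0, 62.1]
wrist_force: [0.3, 0.6, 0.1]
grip_width: 0.0852
gripper_force: 0.0
```

Request:
jog_arm:
  plan:
    - {"offset": [0, 0, 0], "spin": -0.11}
    - {"offset": [0, 0, 0], "spin": 0}

```text
t: 0.8
ee_pos: [0.2028, -0.5111, 0.2292]
orientation: [-180.0, -0.0, 68.1]
wrist_force: [0.1, -0.6, 0.2]
grip_width: 0.0851
gripper_force: 0.0
```

```bash
cat >> h.py <<'E'
def go(x,y,z,yaw=None):
    s=ctrl.sense();p=s['ee_pos'];a=np.radians(s['orientation'][2]);d=np.array([x,y,z])-p
    print('t',round(s['t'],2),'pos',p.round(4),'rpy',s['orientation'].round(2),'F',s['wrist_force'].round(1),'grip',round(s['grip_width'],4),round(s['gripper_force'],1))
    print('offset cm',(100*np.array([np.cos(a)*d[0]+np.sin(a)*d[1],np.sin(a)*d[0]-np.cos(a)*d[1],-d[2]])).round(2))
    if yaw is not None: print('spin',round(-np.radians(yaw)+a,3))
E
python3 -c "
from h import *
go(.476,-.2605,.23,68)"
```

```text
t 0.8 pos [ 0.2028 -0.5111  0.2292] rpy [-1.7997e+02 -3.0000e-02  6.8140e+01] F [ 0.1 -0.6  0.2] grip 0.0851 0.0
offset cm [33.43 16.02 -0.08]
spin 0.003
```

Request:
jog_arm:
  plan:
    - {"offset": [3.34, 1.6, 0], "spin": 0}
    - {"offset": [3.34, 1.6, 0], "spin": 0}
    - {"offset": [3.34, 1.6, 0], "spin": 0}
    - {"offset": [3.34, 1.6, 0], "spin": 0}
    - {"offset": [3.34, 1.6, 0], "spin": 0}

```text
t: 1.3
ee_pos: [0.3403, -0.385, 0.2294]
orientation: [-180.0, -0.0, 67.8]
wrist_force: [-0.6, -0.2, 1.1]
grip_width: 0.085
gripper_force: 0.0
```

Request:
jog_arm:
  plan:
    - {"offset": [3.34, 1.6, 0], "spin": 0}
    - {"offset": [3.34, 1.6, 0], "spin": 0}
    - {"offset": [3.34, 1.6, 0], "spin": 0}
    - {"offset": [3.34, 1.6, 0], "spin": 0}
    - {"offset": [3.34, 1.6, 0], "spin": 0}

```text
t: 1.8
ee_pos: [0.477, -0.26, 0.2294]
orientation: [-180.0, 0.0, 67.8]
wrist_force: [0.4, -1.5, 0.2]
grip_width: 0.0849
gripper_force: 0.0
```

Request:
jog_arm:
  plan:
    - {"offset": [0, 0, 0], "spin": 0}
    - {"offset": [0, 0, 0], "spin": 0}

```text
t: 2.0
ee_pos: [0.4764, -0.2606, 0.2292]
orientation: [-179.9, 0.0, 68.0]
wrist_force: [-0.2, -0.6, -0.2]
grip_width: 0.0848
gripper_force: 0.0
```

```bash
python3 -c "
from h import *
go(.476,-.2605,.138,68)
s=cap('scene','s1');t=cap('top','t1')
big=np.hstack([cv2.resize(x,None,fx=3,fy=3) for x in (t['image'][140:260,390:500],s['image'][170:290,160:270])])
cv2.imwrite('pics/c1.png',big[:,:,::-1])"
```

```text
t 2.0 pos [ 0.4764 -0.2606  0.2292] rpy [-1.7995e+02  1.0000e-02  6.8010e+01] F [-0.2 -0.6 -0.2] grip 0.0848 0.0
offset cm [-0.   -0.04  9.12]
spin 0.0
```

View pics/c1.png

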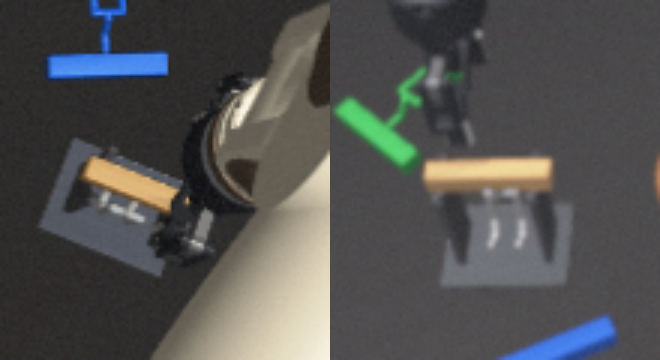

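The crop shows the gripper above and left of the handle in the scene view; I check that against the expected projection before descending.

```bash
python3 -c "
from h import *
s=load('s1');t=load('t1')
for P in ([.4764,-.2606,.2142],[.4764,-.2606,.28],[.4764,-.2606,.144]):
  print(((proj(s,P)-[160,170])*3+[330,0]).round(),((proj(t,P)-[390,140])*3).round())
a=np.radians(-22);d=np.array([np.cos(a),np.sin(a),0])*.05
for k in(-1,1): 
  P=np.array([.4764,-.2606,.21])+k*d; print(((proj(s,P)-[160,170])*3+[330,0]).round(),((proj(t,P)-[390,140])*3).round())"
```

```text
[[475. 119.]] [[172. 182.]]
[[460.  73.]] [[198. 173.]]
[[489. 164.]] [[148. 191.]]
[[483.  80.]] [[149. 239.]]
[[469. 167.]] [[192. 128.]]
```

Consistent allowing for open-finger retraction. Descend and close.

Request:
jog_arm:
  plan:
    - {"offset": [0, 0, 2.5], "spin": 0}
    - {"offset": [0, 0, 2.5], "spin": 0}
    - {"offset": [0, 0, 2], "spin": 0}
    - {"offset": [0, 0, 1.3], "spin": 0}
    - {"offset": [0, 0, 0.8], "spin": 0}

```text
t: 2.6
ee_pos: [0.4753, -0.2617, 0.1378]
orientation: [-180.0, -0.0, 67.9]
wrist_force: [0.7, 0.0, 0.2]
grip_width: 0.0859
gripper_force: 0.0
```

Request:
jog_arm:
  plan:
    - {"offset": [0, 0, 0], "spin": 0}
    - {"offset": [0, 0, 0], "spin": 0}
    - {"offset": [0, 0, 0], "spin": 0}
    - {"offset": [0, 0, 0], "spin": 0}
    - {"offset": [0, 0, 0], "spin": 0}
  jaw: 1.6
  squeeze: 60

```text
t: 3.1
ee_pos: [0.4766, -0.2614, 0.1396]
orientation: [179.9, 0.0, 68.1]
wrist_force: [0.5, 0.8, 4.1]
grip_width: 0.0188
gripper_force: 58.6
```

Request:
jog_arm:
  plan:
    - {"offset": [0, 0, 0], "spin": 0}
    - {"offset": [0, 0, 0], "spin": 0}
    - {"offset": [0, 0, 0], "spin": 0}
    - {"offset": [0, 0, 0], "spin": 0}
    - {"offset": [0, 0, 0], "spin": 0}

```text
t: 3.6
ee_pos: [0.4766, -0.2614, 0.1396]
orientation: [179.9, 0.0, 68.1]
wrist_force: [0.4, -0.8, 5.2]
grip_width: 0.0193
gripper_force: 58.6
```

Gripped at about 19 mm. Lift 17 cm.

Request:
jog_arm:
  plan:
    - {"offset": [0, 0, -1], "spin": 0}
    - {"offset": [0, 0, -2], "spin": 0}
    - {"offset": [0, 0, -3], "spin": 0}
    - {"offset": [0, 0, -3], "spin": 0}
    - {"offset": [0, 0, -3], "spin": 0}

```text
t: 4.1
ee_pos: [0.4757, -0.261, 0.2599]
orientation: [-180.0, -0.0, 68.1]
wrist_force: [0.5, -0.7, -1.1]
grip_width: 0.0189
gripper_force: 58.9
```

Request:
jog_arm:
  plan:
    - {"offset": [0, 0, -2.5], "spin": 0}
    - {"offset": [0, 0, -1.5], "spin": 0}
    - {"offset": [0, 0, -0.5], "spin": 0}
    - {"offset": [0, 0, 0], "spin": 0}
    - {"offset": [0, 0, 0], "spin": 0}

```text
t: 4.6
ee_pos: [0.476, -0.2611, 0.3025]
orientation: [-179.9, -0.0, 68.1]
wrist_force: [0.2, -0.5, -1.7]
grip_width: 0.0189
gripper_force: 58.9
```

```bash
python3 -c "
from h import *
a=np.radians(4.4);u=np.array([np.cos(a),np.sin(a)])
p=np.array([.527,.2595])-.08*u
go(p[0],p[1],.305,94.4)
go(.42,.05,.305)
s=cap('scene','s2');t=cap('top','t2')
P=[.4764,-.2606,.3]
u=proj(s,P)[0].astype(int);v=proj(t,P)[0].astype(int);print(u,v)
big=np.hstack([cv2.resize(x,(390,390)) for x in (t['image'][v[1]-60:v[1]+70,v[0]-65:v[0]+65],s['image'][max(u[1]-40,0):max(u[1]-40,0)+130,u[0]-65:u[0]+65])])
cv2.imwrite('pics/c2.png',big[:,:,::-1])"
```

```text
t 4.6 pos [ 0.476  -0.2611  0.3025] rpy [-1.7991e+02 -1.0000e-02  6.8060e+01] F [ 0.2 -0.5 -1.7] grip 0.0189 58.9
offset cm [ 46.65 -21.89  -0.25]
spin -0.46
t 4.6 pos [ 0.476  -0.2611  0.3025] rpy [-1.7991e+02 -1.0000e-02  6.8060e+01] F [ 0.2 -0.5 -1.7] grip 0.0189 58.9
offset cm [ 26.77 -16.82  -0.25]
[201 189] [458 196]
```

View pics/c2.png

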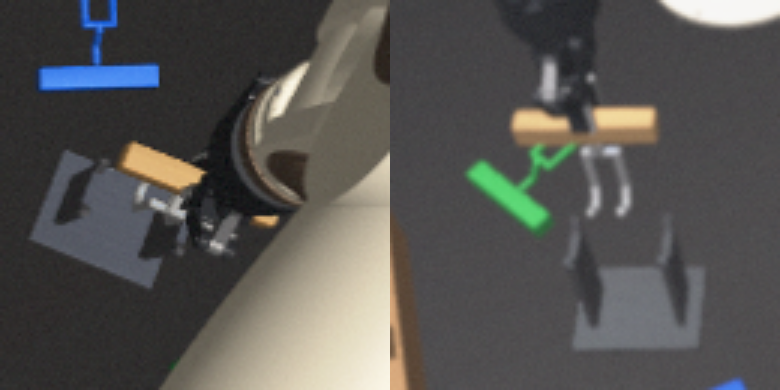

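Lifter is held level and clear of the stand. Turn to 94.4° and travel over.

Request:
jog_arm:
  plan:
    - {"offset": [0, 0, 0], "spin": -0.08}
    - {"offset": [0, 0, 0], "spin": -0.12}
    - {"offset": [0, 0, 0], "spin": -0.12}
    - {"offset": [0, 0, 0], "spin": -0.09}
    - {"offset": [0, 0, 0], "spin": -0.05}

```text
t: 5.2
ee_pos: [0.4759, -0.2611, 0.3028]
orientation: [-179.9, -0.0, 94.6]
wrist_force: [0.3, 1.2, -0.9]
grip_width: 0.0187
gripper_force: 58.9
```

Request:
jog_arm:
  plan:
    - {"offset": [1.5, 0, 0], "spin": 0}
    - {"offset": [3, 0, 0], "spin": 0}
    - {"offset": [4, 0, 0], "spin": 0}
    - {"offset": [4, 0, 0], "spin": 0}
    - {"offset": [4, 0.2, 0], "spin": 0}

```text
t: 5.7
ee_pos: [0.4644, -0.0945, 0.3032]
orientation: [-180.0, -0.0, 94.3]
wrist_force: [1.0, -0.3, -2.4]
grip_width: 0.0188
gripper_force: 58.9
```

Request:
jog_arm:
  plan:
    - {"offset": [4, 0.2, 0], "spin": 0}
    - {"offset": [4, 0.2, 0], "spin": 0}
    - {"offset": [4, 0.2, 0], "spin": 0}
    - {"offset": [4, 0.2, 0], "spin": 0}
    - {"offset": [4, 0, 0], "spin": 0}

```text
t: 6.2
ee_pos: [0.457, 0.1056, 0.3032]
orientation: [-180.0, -0.0, 94.3]
wrist_force: [1.0, 1.1, -2.3]
grip_width: 0.0191
gripper_force: 58.9
```

Request:
jog_arm:
  plan:
    - {"offset": [4, 0, 0], "spin": 0}
    - {"offset": [4, 0, 0], "spin": 0}
    - {"offset": [3.5, 0, 0], "spin": 0}
    - {"offset": [2.5, 0, 0], "spin": 0}
    - {"offset": [1, 0, 0], "spin": 0}

```text
t: 6.7
ee_pos: [0.4452, 0.2553, 0.3028]
orientation: [-179.9, 0.0, 94.5]
wrist_force: [-0.4, 0.1, -1.8]
grip_width: 0.0188
gripper_force: 58.9
```

Request:
jog_arm:
  plan:
    - {"offset": [0, 0, 0], "spin": 0}
    - {"offset": [0, 0, 0], "spin": 0}
    - {"offset": [0, 0, 0], "spin": 0}

```text
t: 7.0
ee_pos: [0.4465, 0.252, 0.3038]
orientation: [180.0, 0.0, 94.3]
wrist_force: [0.8, -0.8, -2.3]
grip_width: 0.0186
gripper_force: 59.0
```

```bash
python3 -c "
from h import *
go(.447,.2534,.305,94.4)
s=cap('scene','s3');t=cap('top','t3')
big=np.hstack([cv2.resize(x,(390,480),interpolation=2) for x in (t['image'][125:245,205:302],s['image'][90:230,310:424])])
cv2.imwrite('pics/c3.png',big[:,:,::-1])"
```

```text
t 7.0 pos [0.4465 0.252  0.3038] rpy [1.7999e+02 1.0000e-02 9.4330e+01] F [ 0.8 -0.8 -2.3] grip 0.0186 59.0
offset cm [ 0.13  0.06 -0.12]
spin -0.001
```

View pics/c3.png

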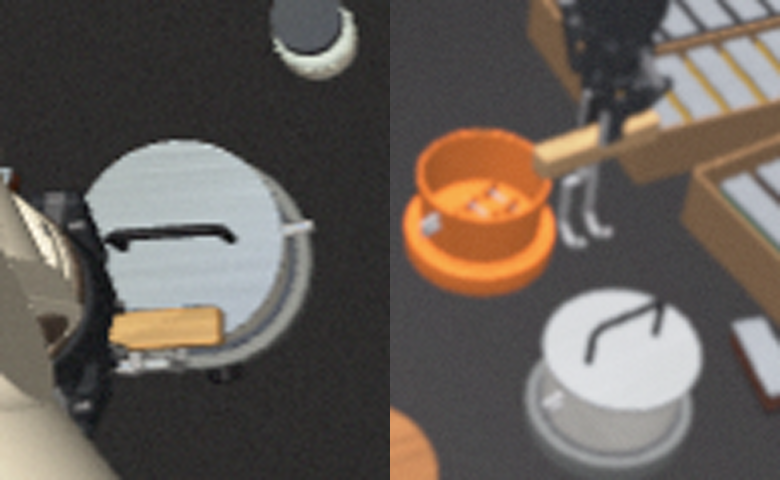

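Handle is parallel to the loop bar, with hooks behind the lid and opening toward it. Check the y alignment and lower to insertion height.

Request:
jog_arm:
  plan:
    - {"offset": [0, 0, 1], "spin": 0}
    - {"offset": [0, 0, 2], "spin": 0}
    - {"offset": [0, 0, 2], "spin": 0}
    - {"offset": [0, 0, 1], "spin": 0}
    - {"offset": [0, 0, 0.4], "spin": 0}

```text
t: 7.6
ee_pos: [0.4461, 0.2525, 0.2382]
orientation: [-179.9, 0.0, 94.4]
wrist_force: [-0.3, -0.5, -1.5]
grip_width: 0.0189
gripper_force: 59.0
```

Request:
jog_arm:
  plan:
    - {"offset": [0, 0.5, 0], "spin": 0}
    - {"offset": [0, 1, 0], "spin": 0}
    - {"offset": [0, 1, 0], "spin": 0}
    - {"offset": [0, 0.5, 0], "spin": 0}
    - {"offset": [0, 0, 0], "spin": 0}

```text
t: 8.1
ee_pos: [0.4773, 0.2554, 0.2394]
orientation: [-180.0, 0.0, 94.4]
wrist_force: [0.1, 0.4, -1.9]
grip_width: 0.0184
gripper_force: 59.0
```

```bash
python3 -c "
from h import *
t=load('t3');print('handle end',onz(t,[(259.9,206.8)],.308))
go(.527,.2585,.2396,94.4)
s=cap('scene','s4');t=cap('top','t4')
p=ctrl.sense()['ee_pos'];a=np.radians(4.4);R=np.array([[np.cos(a),-np.sin(a),0],[np.sin(a),np.cos(a),0],[0,0,1]]);o=p-[0,0,.0076]
for n,P in (('tip+',[20,14,-97]),('tip-',[20,-14,-97]),('h+',[0,60,0]),('h-',[0,-60,0])):
  print(n,((proj(s,o+R@(np.array(P)/1000))-[330,110])*6).round(),((proj(t,o+R@(np.array(P)/1000)))).round())
for P in ([.527,.2585,.156],[.527+.038*.077,.2205,.152],[.524,.2965,.152]): print('loop',((proj(s,P)-[330,110])*6).round(),proj(t,P).round(1))
cv2.imwrite('pics/c4.png',cv2.resize(s['image'][110:210,330:450],(720,600),interpolation=2)[:,:,::-1])"
```

```text
handle end [[0.44854361 0.18859411 0.308     ]]
t 8.1 pos [0.4773 0.2554 0.2394] rpy [-1.7999e+02  1.0000e-02  9.4380e+01] F [ 0.1  0.4 -1.9] grip 0.0184 59.0
offset cm [-0.07  4.98 -0.02]
spin -0.0
tip+ [[281. 401.]] [[242. 195.]]
tip- [[238. 419.]] [[253. 195.]]
h+ [[359. 218.]] [[215. 200.]]
h- [[163. 294.]] [[263. 197.]]
loop [[297. 422.]] [[245.5 182.8]]
loop [[235. 453.]] [[259.9 182.1]]
loop [[355. 402.]] [[231.7 184. ]]
```

View pics/c4.png

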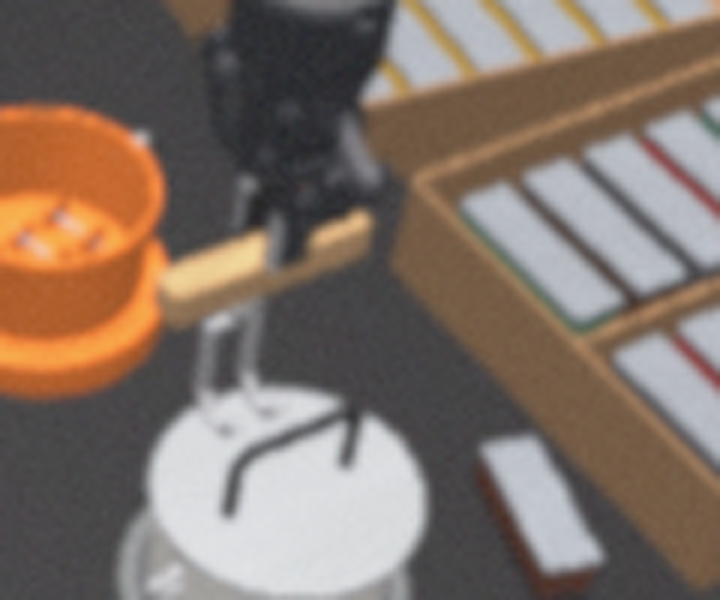

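The tips sit just behind the loop at (228,430) and (272,411), centred between its uprights at (237,460) and (355,408). Now insert.

Request:
jog_arm:
  plan:
    - {"offset": [0, 0.5, 0], "spin": 0}
    - {"offset": [0, 1, 0], "spin": 0}
    - {"offset": [0, 1, 0], "spin": 0}
    - {"offset": [0, 0.8, 0], "spin": 0}
    - {"offset": [0, 0.5, 0], "spin": 0}

```text
t: 8.7
ee_pos: [0.5152, 0.2583, 0.2392]
orientation: [-180.0, 0.0, 94.4]
wrist_force: [0.5, -0.7, -2.3]
grip_width: 0.0194
gripper_force: 59.0
```

Request:
jog_arm:
  plan:
    - {"offset": [0, 0.5, 0], "spin": 0}
    - {"offset": [0, 0.4, 0], "spin": 0}
    - {"offset": [0, 0.2, 0], "spin": 0}
    - {"offset": [0, 0, 0], "spin": 0}
    - {"offset": [0, 0, 0], "spin": 0}

```text
t: 9.2
ee_pos: [0.5251, 0.2591, 0.2397]
orientation: [-180.0, -0.0, 94.4]
wrist_force: [0.1, 0.3, -1.3]
grip_width: 0.019
gripper_force: 59.0
```

```bash
python3 -c "
from h import *
go(.527,.2585,.2596,94.4)
s=cap('scene','s5');t=cap('top','t5')
A=cv2.resize(s['image'][130:210,330:420],(540,480),interpolation=2);B=cv2.resize(t['image'][160:220,215:245],(240,480),interpolation=2)
cv2.imwrite('pics/c5.png',np.hstack([A,B])[:,:,::-1])"
```

```text
t 9.2 pos [0.5251 0.2591 0.2397] rpy [-180.     -0.     94.41] F [ 0.1  0.3 -1.3] grip 0.019 59.0
offset cm [-0.08  0.19 -1.99]
spin 0.0
```

View pics/c5.png

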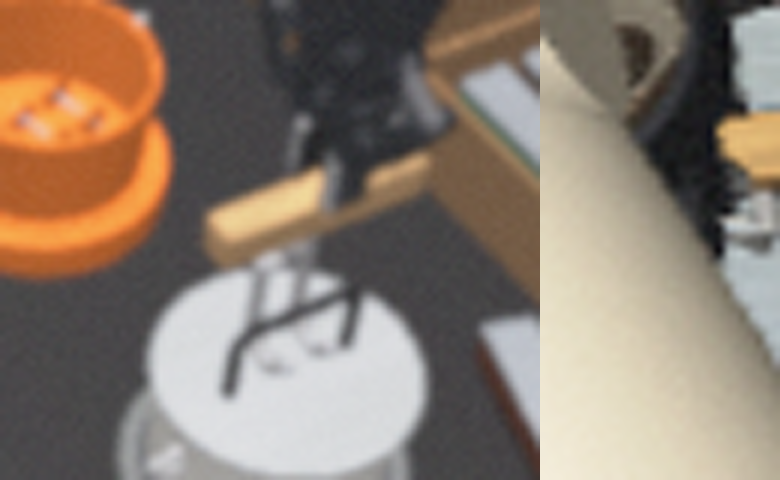

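Both hook tips emerge under the bar at (275,362) and (320,345), centred between the uprights. Lift slowly until the load comes on.

Request:
jog_arm:
  plan:
    - {"offset": [0, 0.1, -0.4], "spin": 0}
    - {"offset": [0, 0, -0.5], "spin": 0}
    - {"offset": [0, 0, -0.5], "spin": 0}
    - {"offset": [0, 0, -0.3], "spin": 0}
    - {"offset": [0, 0, -0.2], "spin": 0}

```text
t: 9.8
ee_pos: [0.5263, 0.2593, 0.2591]
orientation: [180.0, -0.0, 94.4]
wrist_force: [-0.1, 0.1, -2.5]
grip_width: 0.0185
gripper_force: 59.0
```

Request:
jog_arm:
  plan:
    - {"offset": [0, 0, -0.1], "spin": 0}
    - {"offset": [0, 0, -0.1], "spin": 0}
    - {"offset": [0, 0, -0.1], "spin": 0}
    - {"offset": [0, 0, -0.1], "spin": 0}
    - {"offset": [0, 0, -0.1], "spin": 0}

```text
t: 10.3
ee_pos: [0.5261, 0.2592, 0.2632]
orientation: [-180.0, 0.0, 94.4]
wrist_force: [0.0, 0.1, -4.4]
grip_width: 0.0188
gripper_force: 58.8
```

Request:
jog_arm:
  plan:
    - {"offset": [0, 0, -0.1], "spin": 0}
    - {"offset": [0, 0, -0.2], "spin": 0}
    - {"offset": [0, 0, -0.2], "spin": 0}
    - {"offset": [0, 0, -0.2], "spin": 0}
    - {"offset": [0, 0, -0.2], "spin": 0}

```text
t: 10.8
ee_pos: [0.5262, 0.2592, 0.2728]
orientation: [180.0, -0.0, 94.4]
wrist_force: [-0.6, 0.7, -5.0]
grip_width: 0.0188
gripper_force: 58.8
```

```bash
python3 -c "
from h import *
go(.527,.2585,.2596,94.4)
s=cap('scene','s6');t=cap('top','t6')
A=cv2.resize(s['image'][130:210,330:420],(540,480),interpolation=2)
cv2.imwrite('pics/c6.png',A[:,:,::-1])"
```

```text
t 10.8 pos [0.5262 0.2592 0.2728] rpy [180.    -0.    94.41] F [-0.6  0.7 -5. ] grip 0.0188 58.8
offset cm [-0.07  0.07  1.32]
spin 0.0
```

View pics/c6.png

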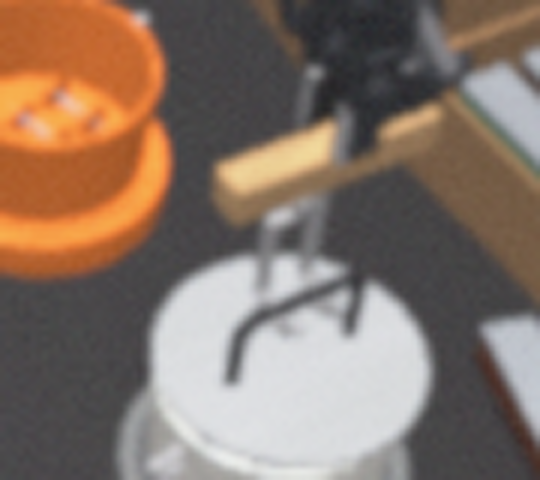

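Lid is level on the hooks and clear of the pot, with about 3 N of load added. Continue lifting, then travel smoothly.

Request:
jog_arm:
  plan:
    - {"offset": [0, 0, -0.5], "spin": 0}
    - {"offset": [0, 0, -0.9], "spin": 0}
    - {"offset": [0, 0, -1.2], "spin": 0}
    - {"offset": [0, 0, -1.2], "spin": 0}
    - {"offset": [0, 0, -0.8], "spin": 0}

```text
t: 11.4
ee_pos: [0.5263, 0.2593, 0.3202]
orientation: [179.9, -0.0, 94.4]
wrist_force: [-0.1, -0.4, -4.3]
grip_width: 0.0187
gripper_force: 59.0
```

Request:
jog_arm:
  plan:
    - {"offset": [0, 0, -0.4], "spin": 0}
    - {"offset": [0, 0, -0.1], "spin": 0}
    - {"offset": [-0.2, -0.05, 0], "spin": 0}
    - {"offset": [-0.4, -0.1, 0], "spin": 0}
    - {"offset": [-0.7, -0.15, 0], "spin": 0}

```text
t: 11.9
ee_pos: [0.5241, 0.2457, 0.323]
orientation: [-180.0, 0.0, 94.4]
wrist_force: [-0.0, -0.8, -4.5]
grip_width: 0.0189
gripper_force: 58.9
```

Request:
jog_arm:
  plan:
    - {"offset": [-1, -0.2, 0], "spin": 0}
    - {"offset": [-1.3, -0.25, 0], "spin": 0}
    - {"offset": [-1.5, -0.3, 0], "spin": 0}
    - {"offset": [-1.6, -0.3, 0], "spin": 0}
    - {"offset": [-1.6, -0.3, 0], "spin": 0}

```text
t: 12.4
ee_pos: [0.5159, 0.1735, 0.3238]
orientation: [180.0, 0.0, 94.4]
wrist_force: [-0.4, 0.2, -5.1]
grip_width: 0.0189
gripper_force: 59.0
```

Request:
jog_arm:
  plan:
    - {"offset": [-1.6, -0.3, 0], "spin": 0}
    - {"offset": [-1.6, -0.3, 0], "spin": 0}
    - {"offset": [-1.6, -0.3, 0], "spin": 0}
    - {"offset": [-1.6, -0.3, 0], "spin": 0}
    - {"offset": [-1.6, -0.3, 0], "spin": 0}

```text
t: 12.9
ee_pos: [0.5072, 0.0929, 0.3236]
orientation: [180.0, 0.0, 94.4]
wrist_force: [-0.2, 0.2, -5.4]
grip_width: 0.0186
gripper_force: 58.9
```

Request:
jog_arm:
  plan:
    - {"offset": [-1.6, -0.3, 0], "spin": 0}
    - {"offset": [-1.6, -0.3, 0], "spin": 0}
    - {"offset": [-1.6, -0.3, 0], "spin": 0}
    - {"offset": [-1.5, -0.3, 0], "spin": 0}
    - {"offset": [-1.3, -0.3, 0], "spin": 0}

```text
t: 13.4
ee_pos: [0.498, 0.016, 0.3236]
orientation: [180.0, 0.0, 94.4]
wrist_force: [-0.1, 1.0, -4.6]
grip_width: 0.0185
gripper_force: 58.9
```

Request:
jog_arm:
  plan:
    - {"offset": [-1, -0.2, 0], "spin": 0}
    - {"offset": [-0.7, -0.15, 0], "spin": 0}
    - {"offset": [-0.4, -0.1, 0], "spin": 0}
    - {"offset": [-0.2, -0.05, 0], "spin": 0}
    - {"offset": [0, 0, 0], "spin": 0}

```text
t: 13.9
ee_pos: [0.4951, -0.006, 0.3236]
orientation: [180.0, -0.0, 94.4]
wrist_force: [-0.5, 0.1, -4.4]
grip_width: 0.0192
gripper_force: 58.9
```

```bash
python3 -c "
from h import *
go(.4950,-.0115,.2596,94.4)
s=cap('scene','s7');t=cap('top','t7')
# lid top plane z now: lid origin = TCPz-.1136-.046
z=ctrl.sense()['ee_pos'][2]-.1596+.005; print('lid top z',z)
for c,n in((s,'S'),(t,'T')):
  u=proj(c,[.495,-.0115,z])[0].astype(int);x0,y0=np.maximum(u-45,0);im=c['image'][y0:y0+90,x0:x0+90];h=cv2.cvtColor(im,cv2.COLOR_RGB2HSV)
  m=cv2.inRange(h,(0,0,175),(180,50,255));m=cv2.morphologyEx(m,cv2.MORPH_CLOSE,np.ones((7,7)));k=max(cv2.findContours(m,0,1)[0],key=cv2.contourArea)
  w=onz(c,cv2.convexHull(k).reshape(-1,2)+[x0,y0],z)[:,:2].astype(np.float32);print(n,u,cv2.minEnclosingCircle(w),cv2.fitEllipse(w))
"
```

```text
t 13.9 pos [ 0.4951 -0.006   0.3236] rpy [180.    -0.    94.41] F [-0.5  0.1 -4.4] grip 0.0192 58.9
offset cm [-0.55 -0.05  6.4 ]
spin 0.0
lid top z 0.16894083548406288
S [295 197] ((0.4836651086807251, -0.003015871625393629), 0.09038252383470535) ((0.48802781105041504, -0.005911439657211304), (0.14083965122699738, 0.1814509928226471), 76.51676940917969)
T [346 194] ((0.5023292303085327, -0.024210125207901), 0.1558084636926651) ((0.5412580370903015, -0.02631940133869648), (0.21385741233825684, 0.6435738801956177), 92.18429565429688)
```

Request:
jog_arm:
  plan:
    - {"offset": [-0.25, 0, 0.3], "spin": 0}
    - {"offset": [-0.3, 0, 0.7], "spin": 0}
    - {"offset": [0, 0, 1], "spin": 0}
    - {"offset": [0, 0, 1.2], "spin": 0}
    - {"offset": [0, 0, 1.2], "spin": 0}

```text
t: 14.5
ee_pos: [0.4953, -0.0115, 0.2782]
orientation: [-180.0, -0.0, 94.4]
wrist_force: [-0.6, -0.2, -5.2]
grip_width: 0.0186
gripper_force: 58.9
```

Request:
jog_arm:
  plan:
    - {"offset": [0, 0, 1.2], "spin": 0}
    - {"offset": [0, 0, 1.2], "spin": 0}
    - {"offset": [0, 0, 1.2], "spin": 0}
    - {"offset": [0, 0, 1.2], "spin": 0}
    - {"offset": [0, 0, 1], "spin": 0}

```text
t: 15.0
ee_pos: [0.4953, -0.0115, 0.2203]
orientation: [-180.0, -0.0, 94.4]
wrist_force: [-0.0, 0.5, -4.3]
grip_width: 0.0188
gripper_force: 58.9
```

Request:
jog_arm:
  plan:
    - {"offset": [0, 0, 0.8], "spin": 0}
    - {"offset": [0, 0, 0.6], "spin": 0}
    - {"offset": [0, 0, 0.4], "spin": 0}
    - {"offset": [0, 0, 0.2], "spin": 0}
    - {"offset": [0, 0, 0.2], "spin": 0}

```text
t: 15.5
ee_pos: [0.4956, -0.0115, 0.1998]
orientation: [180.0, 0.0, 94.4]
wrist_force: [-0.0, 0.5, -4.6]
grip_width: 0.0188
gripper_force: 58.9
```

```bash
python3 -c "
from h import *
go(.4950,-.0115,.184,94.4)
s=cap('scene','s8');t=cap('top','t8')
A=cv2.resize(s['image'][160:260,250:345],(475,500),interpolation=2);B=cv2.resize(t['image'][140:240,300:360],(300,500),interpolation=2)
cv2.imwrite('pics/c8.png',np.hstack([A,B])[:,:,::-1])
z=.034
for P in([.495,-.0115,z],): print(proj(s,P),proj(t,P))
"
```

```text
t 15.5 pos [ 0.4956 -0.0115  0.1998] rpy [179.97   0.    94.41] F [-0.   0.5 -4.6] grip 0.0188 58.9
offset cm [ 0.   -0.06  1.58]
spin 0.0
[[296.41623049 223.7289026 ]] [[344.49656401 200.46981607]]
```

View pics/c8.png

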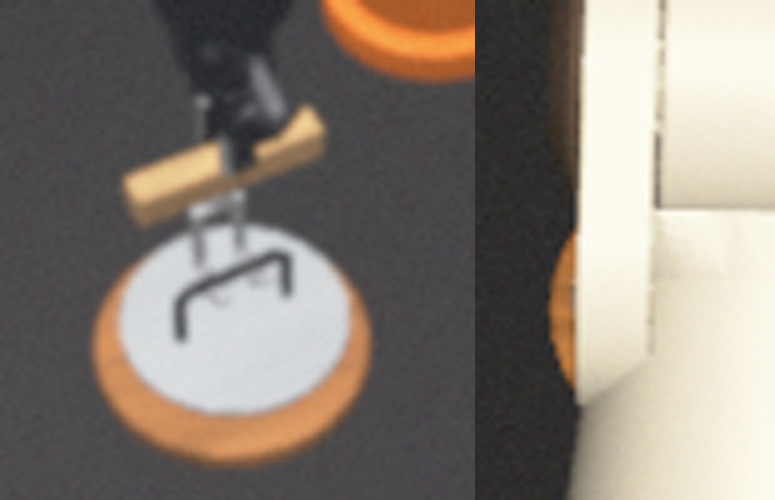

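The lid is level above the board (lid ellipse spans 118–351 × 222–413 in the crop, board 93–371 wide), nearly centred. A quick numeric check:

```bash
python3 -c "
from h import *
s=load('s8')
def fit(lo,hi,z,box):
  x0,y0,x1,y1=box;h=cv2.cvtColor(s['image'][y0:y1,x0:x1],cv2.COLOR_RGB2HSV);m=cv2.inRange(h,lo,hi);m=cv2.morphologyEx(m,cv2.MORPH_CLOSE,np.ones((7,7)));m=cv2.morphologyEx(m,cv2.MORPH_OPEN,cv2.getStructuringElement(2,(9,9)))
  k=max(cv2.findContours(m,0,1)[0],key=cv2.contourArea);w=onz(s,cv2.convexHull(k).reshape(-1,2)+[x0,y0],z)[:,:2].astype(np.float32);print(cv2.fitEllipse(w))
fit((0,0,150),(180,50,255),.045,(265,195,330,250))
s=load('s0');fit((5,80,60),(25,255,255),.016,(260,200,335,255))
s=load('s6');fit((0,0,200),(180,60,255),.117,(345,160,410,225))
"
```

```text
((0.49264147877693176, -0.011166776530444622), (0.14338979125022888, 0.16994719207286835), 76.05266571044922)
((0.5017844438552856, -0.015481425449252129), (0.1812577098608017, 0.197362020611763), 71.07750701904297)
((0.5329568386077881, 0.25097519159317017), (0.1414925903081894, 0.16126558184623718), 26.402694702148438)
```

Consistent within a few mm. Lower to contact gently.

Request:
jog_arm:
  plan:
    - {"offset": [0, 0, 0.3], "spin": 0}
    - {"offset": [0, 0, 0.3], "spin": 0}
    - {"offset": [0, 0, 0.2], "spin": 0}
    - {"offset": [0, 0, 0.2], "spin": 0}
    - {"offset": [0, 0, 0.1], "spin": 0}

```text
t: 16.1
ee_pos: [0.4954, -0.0115, 0.1883]
orientation: [-180.0, 0.0, 94.4]
wrist_force: [0.1, 0.2, -5.5]
grip_width: 0.0186
gripper_force: 58.9
```

Request:
jog_arm:
  plan:
    - {"offset": [0, 0, 0.1], "spin": 0}
    - {"offset": [0, 0, 0.1], "spin": 0}
    - {"offset": [0, 0, 0.1], "spin": 0}
    - {"offset": [0, 0, 0.1], "spin": 0}
    - {"offset": [0, 0, 0.1], "spin": 0}

```text
t: 16.6
ee_pos: [0.4955, -0.0115, 0.1836]
orientation: [180.0, 0.0, 94.4]
wrist_force: [0.2, -0.7, -2.9]
grip_width: 0.019
gripper_force: 59.3
```

Request:
jog_arm:
  plan:
    - {"offset": [0, 0, 0.1], "spin": 0}
    - {"offset": [0, 0, 0.1], "spin": 0}
    - {"offset": [0, 0, 0.1], "spin": 0}
    - {"offset": [0, 0, 0.1], "spin": 0}
    - {"offset": [0, 0, 0.1], "spin": 0}

```text
t: 17.1
ee_pos: [0.4955, -0.0115, 0.1786]
orientation: [180.0, 0.0, 94.4]
wrist_force: [0.4, 0.0, -1.6]
grip_width: 0.0185
gripper_force: 59.3
```

Request:
jog_arm:
  plan:
    - {"offset": [0, 0, 0.2], "spin": 0}
    - {"offset": [0, 0, 0.2], "spin": 0}
    - {"offset": [0, 0, 0.2], "spin": 0}
    - {"offset": [0, 0, 0.1], "spin": 0}
    - {"offset": [0, 0, 0], "spin": 0}

```text
t: 17.6
ee_pos: [0.4954, -0.0115, 0.1714]
orientation: [-180.0, -0.0, 94.4]
wrist_force: [-0.1, -0.2, -1.4]
grip_width: 0.0187
gripper_force: 59.3
```

Lid is down (load released at ~0.184). Lower 0.9 cm more, back out, then rise.

Request:
jog_arm:
  plan:
    - {"offset": [0, 0, 0.3], "spin": 0}
    - {"offset": [0, 0, 0.3], "spin": 0}
    - {"offset": [0, 0, 0.3], "spin": 0}
    - {"offset": [0, 0, 0], "spin": 0}
    - {"offset": [0, -0.2, 0], "spin": 0}

```text
t: 18.1
ee_pos: [0.4934, -0.0116, 0.1624]
orientation: [-180.0, -0.0, 94.4]
wrist_force: [-0.0, -0.4, -1.9]
grip_width: 0.0188
gripper_force: 59.3
```

Request:
jog_arm:
  plan:
    - {"offset": [0, -0.4, 0], "spin": 0}
    - {"offset": [0, -0.8, 0], "spin": 0}
    - {"offset": [0, -1, 0], "spin": 0}
    - {"offset": [0, -1, 0], "spin": 0}
    - {"offset": [0, -1, 0], "spin": 0}

```text
t: 18.6
ee_pos: [0.4505, -0.0149, 0.1627]
orientation: [180.0, 0.0, 94.4]
wrist_force: [0.8, -0.2, -2.2]
grip_width: 0.019
gripper_force: 59.3
```

Request:
jog_arm:
  plan:
    - {"offset": [0, -0.8, 0], "spin": 0}
    - {"offset": [0, -0.4, 0], "spin": 0}
    - {"offset": [0, -0.2, 0], "spin": 0}
    - {"offset": [0, 0, -0.5], "spin": 0}
    - {"offset": [0, 0, -1.5], "spin": 0}

```text
t: 19.1
ee_pos: [0.4372, -0.0159, 0.182]
orientation: [-179.9, -0.0, 94.4]
wrist_force: [-0.5, -0.7, -1.5]
grip_width: 0.0192
gripper_force: 59.3
```

Request:
jog_arm:
  plan:
    - {"offset": [0, 0, -3], "spin": 0}
    - {"offset": [0, 0, -3.5], "spin": 0}
    - {"offset": [0, 0, -3], "spin": 0}
    - {"offset": [0, 0, -2], "spin": 0}
    - {"offset": [0, 0, -0.8], "spin": 0}

```text
t: 19.6
ee_pos: [0.4384, -0.0159, 0.3077]
orientation: [179.8, 0.0, 94.4]
wrist_force: [-0.3, -0.6, -2.5]
grip_width: 0.0188
gripper_force: 59.3
```

```bash
python3 -c "
from h import *
go(.4766,-.2612,.305,68.1)
s=cap('scene','s9')
x0,y0,x1,y1=(255,190,340,260);h=cv2.cvtColor(s['image'][y0:y1,x0:x1],cv2.COLOR_RGB2HSV);m=cv2.inRange(h,(0,0,150),(180,50,255));m=cv2.morphologyEx(m,cv2.MORPH_CLOSE,np.ones((7,7)));m=cv2.morphologyEx(m,cv2.MORPH_OPEN,cv2.getStructuringElement(2,(9,9)))
k=max(cv2.findContours(m,0,1)[0],key=cv2.contourArea);w=onz(s,cv2.convexHull(k).reshape(-1,2)+[x0,y0],.029)[:,:2].astype(np.float32);print(cv2.fitEllipse(w))
"
```

```text
t 19.6 pos [ 0.4384 -0.0159  0.3077] rpy [1.7984e+02 2.0000e-02 9.4420e+01] F [-0.3 -0.6 -2.5] grip 0.0188 59.3
offset cm [-24.75   1.92   0.27]
spin 0.459
((0.4994297921657562, -0.013070950284600258), (0.14616940915584564, 0.1489485800266266), 56.521907806396484)
```

Lid lies at (0.499,−0.013) in the same view that puts the board at about (0.499,−0.016): centred. Return to the stand.

Request:
jog_arm:
  plan:
    - {"offset": [-1.5, 0.1, 0], "spin": 0}
    - {"offset": [-3, 0.2, 0], "spin": 0}
    - {"offset": [-4, 0.3, 0], "spin": 0}
    - {"offset": [-4, 0.4, 0], "spin": 0}
    - {"offset": [-4, 0.4, 0], "spin": 0}

```text
t: 20.15
ee_pos: [0.4643, -0.1808, 0.3044]
orientation: [-179.9, -0.0, 94.4]
wrist_force: [0.2, 0.4, -2.5]
grip_width: 0.0192
gripper_force: 59.3
```

Request:
jog_arm:
  plan:
    - {"offset": [-4, 0.3, 0], "spin": 0}
    - {"offset": [-2.8, 0.2, 0], "spin": 0}
    - {"offset": [-1.4, 0, 0], "spin": 0}
    - {"offset": [0, 0, 0], "spin": 0.06}
    - {"offset": [0, 0, 0], "spin": 0.12}

```text
t: 20.65
ee_pos: [0.4754, -0.2608, 0.3045]
orientation: [-179.9, -0.1, 83.9]
wrist_force: [-0.5, 1.1, -3.1]
grip_width: 0.0187
gripper_force: 59.3
```

Request:
jog_arm:
  plan:
    - {"offset": [0, 0, 0], "spin": 0.12}
    - {"offset": [0, 0, 0], "spin": 0.1}
    - {"offset": [0, 0, 0], "spin": 0.06}
    - {"offset": [0, 0, 0], "spin": 0}
    - {"offset": [0, 0, 0], "spin": 0}

```text
t: 21.15
ee_pos: [0.4756, -0.2603, 0.3051]
orientation: [-180.0, -0.0, 68.2]
wrist_force: [-0.5, 0.3, -1.6]
grip_width: 0.0188
gripper_force: 59.3
```

```bash
python3 -c "
from h import *
go(.4764,-.2612,.2,68.1)
t=cap('top','t10');s=cap('scene','s10')
for c,f,box in((s,'s2',(175,150,260,260)),):
  o=load(f)
  for n,q in((f,o),('now',c)):
    x0,y0,x1,y1=(170,170,240,200);h=cv2.cvtColor(q['image'][y0:y1,x0:x1],cv2.COLOR_RGB2HSV);m=cv2.inRange(h,(10,60,100),(25,255,255));ys,xs=np.nonzero(m);print(n,xs.min()+x0,xs.max()+x0,xs.mean()+x0,ys.mean()+y0)
"
```

```text
t 21.15 pos [ 0.4756 -0.2603  0.3051] rpy [-1.7996e+02 -1.0000e-02  6.8190e+01] F [-0.5  0.3 -1.6] grip 0.0188 59.3
offset cm [-0.05  0.11 10.51]
spin 0.002
s2 176 225 201.11854684512429 190.79732313575525
now 176 225 201.1888246628131 189.8092485549133
```

Handle is in the same place as after pickup. Lower into the stand.

Request:
jog_arm:
  plan:
    - {"offset": [-0.05, 0.1, 1], "spin": 0}
    - {"offset": [0, 0, 2], "spin": 0}
    - {"offset": [0, 0, 2.5], "spin": 0}
    - {"offset": [0, 0, 2.5], "spin": 0}
    - {"offset": [0, 0, 2.5], "spin": 0}

```text
t: 21.75
ee_pos: [0.4761, -0.2615, 0.1987]
orientation: [-180.0, -0.0, 68.1]
wrist_force: [0.5, -0.8, -2.4]
grip_width: 0.0191
gripper_force: 59.3
```

Request:
jog_arm:
  plan:
    - {"offset": [0, 0, 2], "spin": 0}
    - {"offset": [0, 0, 1.5], "spin": 0}
    - {"offset": [0, 0, 0.8], "spin": 0}
    - {"offset": [0, 0, 0.4], "spin": 0}
    - {"offset": [0, 0, 0.3], "spin": 0}

```text
t: 22.25
ee_pos: [0.4764, -0.2616, 0.1506]
orientation: [180.0, -0.0, 68.1]
wrist_force: [-0.1, -0.6, -1.0]
grip_width: 0.0192
gripper_force: 59.3
```

Request:
jog_arm:
  plan:
    - {"offset": [0, 0, 0.2], "spin": 0}
    - {"offset": [0, 0, 0.2], "spin": 0}
    - {"offset": [0, 0, 0.2], "spin": 0}
    - {"offset": [0, 0, 0.2], "spin": 0}
    - {"offset": [0, 0, 0], "spin": 0}

```text
t: 22.75
ee_pos: [0.4762, -0.2616, 0.1424]
orientation: [-180.0, -0.0, 68.1]
wrist_force: [0.5, -0.1, -1.6]
grip_width: 0.0188
gripper_force: 59.3
```

Request:
jog_arm:
  plan:
    - {"offset": [0, 0, 0.1], "spin": 0}
    - {"offset": [0, 0, 0.1], "spin": 0}
    - {"offset": [0, 0, 0.05], "spin": 0}
    - {"offset": [0, 0, 0.05], "spin": 0}
    - {"offset": [0, 0, 0], "spin": 0}

```text
t: 23.25
ee_pos: [0.4764, -0.2616, 0.1398]
orientation: [180.0, 0.0, 68.1]
wrist_force: [-0.9, -0.2, -0.6]
grip_width: 0.0188
gripper_force: 59.6
```

Nearly unloaded; press a touch more, then release.

Request:
jog_arm:
  plan:
    - {"offset": [0, 0, 0.05], "spin": 0}
    - {"offset": [0, 0, 0], "spin": 0}

```text
t: 23.45
ee_pos: [0.4764, -0.2616, 0.1396]
orientation: [180.0, 0.0, 68.1]
wrist_force: [-1.2, 1.4, 3.3]
grip_width: 0.0191
gripper_force: 60.3
```

Request:
jog_arm:
  plan:
    - {"offset": [0, 0, 0], "spin": 0}
    - {"offset": [0, 0, 0], "spin": 0}
    - {"offset": [0, 0, 0], "spin": 0}
    - {"offset": [0, 0, 0], "spin": 0}
  jaw: 4
  squeeze: 20

```text
t: 23.85
ee_pos: [0.4763, -0.2616, 0.139]
orientation: [-180.0, 0.0, 68.1]
wrist_force: [-0.9, 0.1, -0.1]
grip_width: 0.04
gripper_force: 0.0
```

Request:
jog_arm:
  plan:
    - {"offset": [0, 0, 0], "spin": 0}
    - {"offset": [0, 0, 0], "spin": 0}
    - {"offset": [0, 0, 0], "spin": 0}
    - {"offset": [0, 0, 0], "spin": 0}
  jaw: 8

```text
t: 24.25
ee_pos: [0.4763, -0.2616, 0.1391]
orientation: [-180.0, -0.0, 68.1]
wrist_force: [0.1, 0.1, 0.0]
grip_width: 0.0801
gripper_force: 0.0
```

Request:
jog_arm:
  plan:
    - {"offset": [0, 0, -0.5], "spin": 0}
    - {"offset": [0, 0, -1.5], "spin": 0}
    - {"offset": [0, 0, -3], "spin": 0}
    - {"offset": [0, 0, -4], "spin": 0}
    - {"offset": [0, 0, -4], "spin": 0}

```text
t: 24.75
ee_pos: [0.476, -0.2614, 0.2717]
orientation: [180.0, 0.0, 68.1]
wrist_force: [0.0, -0.4, 0.5]
grip_width: 0.0798
gripper_force: 0.0
```

Request:
jog_arm:
  plan:
    - {"offset": [-4, 0, -1], "spin": 0}
    - {"offset": [-4, 0, 0], "spin": 0}
    - {"offset": [-4, 0, 0], "spin": 0}
    - {"offset": [-4, 0, 0], "spin": 0}
    - {"offset": [-3, 0, 0], "spin": 0}

```text
t: 25.25
ee_pos: [0.4042, -0.4397, 0.2803]
orientation: [179.9, 0.0, 68.0]
wrist_force: [0.9, 1.0, 0.7]
grip_width: 0.0802
gripper_force: 0.0
```

Request:
jog_arm:
  plan:
    - {"offset": [0, 0, 0], "spin": 0}
    - {"offset": [0, 0, 0], "spin": 0}
    - {"offset": [0, 0, 0], "spin": 0}
    - {"offset": [0, 0, 0], "spin": 0}
    - {"offset": [0, 0, 0], "spin": 0}

```text
t: 25.75
ee_pos: [0.4058, -0.4371, 0.2795]
orientation: [180.0, 0.0, 68.1]
wrist_force: [0.8, 0.6, 0.0]
grip_width: 0.0803
gripper_force: 0.0
```

```bash
python3 -c "
from h import *
go(.4766,-.2612,.305)
b=cap('top','t11');a=cap('scene','s11')
def hd(c,box,z,lo,hi):
  x0,y0,x1,y1=box;h=cv2.cvtColor(c['image'][y0:y1,x0:x1],cv2.COLOR_RGB2HSV);m=cv2.inRange(h,lo,hi);k=max(cv2.findContours(m,0,1)[0],key=cv2.contourArea);w=onz(c,k.reshape(-1,2)+[x0,y0],z)[:,:2].astype(np.float32);return np.round(np.concatenate([np.ravel(v) for v in cv2.minAreaRect(w)]),4),cv2.contourArea(k)
for n,c in(('s0',load('s0')),('s11',a)):
  print(n,hd(c,(185,218,245,240),.144,(10,60,100),(30,255,255)))
for n,c in(('t0',load('t0')),('t11',b)):
  print(n,hd(c,(395,175,475,240),.144,(10,60,120),(30,255,255)))
# difference regions vs start
for o,c in(('s0',a),('t0',b)):
  d=cv2.absdiff(load(o)['image'],c['image']).max(2)>60;d=cv2.morphologyEx(d.astype(np.uint8),2,np.ones((3,3)));N,l,st,ce=cv2.connectedComponentsWithStats(d);print(o,[tuple(x) for x in st[1:] if x[4]>15])
"
```

```text
t 25.75 pos [ 0.4058 -0.4371  0.2795] rpy [1.7997e+02 1.0000e-02 6.8130e+01] F [0.8 0.6 0. ] grip 0.0803 0.0
offset cm [18.96  0.02 -2.55]
s0 (array([ 4.84800e-01, -2.65400e-01,  1.25600e-01,  3.84000e-02,
        6.64167e+01]), 425.5)
s11 (array([ 4.84700e-01, -2.65800e-01,  1.24800e-01,  3.84000e-02,
        6.64282e+01]), 422.5)
t0 (array([ 4.76400e-01, -2.60500e-01,  1.20900e-01,  2.47000e-02,
        6.80262e+01]), 374.5)
t11 (array([ 4.75500e-01, -2.60800e-01,  1.20300e-01,  2.41000e-02,
        6.80215e+01]), 344.5)
s0 [(np.int32(0), np.int32(0), np.int32(25), np.int32(13), np.int32(143)), (np.int32(48), np.int32(0), np.int32(33), np.int32(7), np.int32(141)), (np.int32(188), np.int32(0), np.int32(4), np.int32(6), np.int32(20)), (np.int32(246), np.int32(0), np.int32(23), np.int32(33), np.int32(562)), (np.int32(272), np.int32(0), np.int32(16), np.int32(82), np.int32(480)), (np.int32(0), np.int32(8), np.int32(67), np.int32(47), np.int32(1863)), (np.int32(216), np.int32(16), np.int32(20), np.int32(14), np.int32(173)), (np.int32(169), np.int32(19), np.int32(35), np.int32(10), np.in
[... 2261 characters left out ...]
, np.int32(6), np.int32(21)), (np.int32(286), np.int32(308), np.int32(75), np.int32(57), np.int32(1367)), (np.int32(303), np.int32(317), np.int32(12), np.int32(11), np.int32(75)), (np.int32(311), np.int32(327), np.int32(6), np.int32(4), np.int32(21)), (np.int32(283), np.int32(335), np.int32(77), np.int32(56), np.int32(1848)), (np.int32(269), np.int32(341), np.int32(20), np.int32(31), np.int32(323)), (np.int32(369), np.int32(357), np.int32(21), np.int32(41), np.int32(319)), (np.int32(414), np.int32(379), np.int32(40), np.int32(21), np.int32(484)), (np.int32(275), np.int32(389), np.int32(9), np.int32(11), np.int32(52)), (np.int32(389), np.int32(388), np.int32(11), np.int32(12), np.int32(100))]
```

The lifter is back in its original pose. The only changes from the start are the arm and the lid, which is centred at (344.5,200.5) on the board. Handing in.

```bash
python3 -c "
from bench import ctrl
print(ctrl.finish_job())"
```

```text
the job is handed in; nothing more can be done
None
```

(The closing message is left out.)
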